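Cap the open neck of a header tank and hold it for the leak test

TASK

One of the two filler necks of the aluminium header tank is still open: take the loose bayonet cap from the bench, put it into that neck with its lugs through the two notches, push it down against its spring, turn it clockwise about a quarter turn to its stop and let the spring lift it into its lock. Finish while still holding the locked cap firmly by its wing grip, so that I can pump the tank up for its leak test, and leave the spanner, the tin and the pliers where they lie.

Things in the scene. Friction and masses are not known exactly. Their poses are not given: they have to be found in the camera images.
- cap: loose steel bayonet cap, upright on the bench, 66 mm across, 49 mm high, about 0.2 kg, alike after a half turn. Origin: centre of the stem's underside, z up its axis. Two lugs form one bar along its x axis: 44 mm tip to tip, 10 wide, z 0 to 5 mm. Stem 27 mm thick. Sprung sealing plate 48 mm across, 4 thick, underside at z = 5 when free. Disc 66 mm across, z 18 to 25 (thin skirt down to 13)
- cap_grip (a point): middle of the loose cap's wing grip, 37 mm above the cap's origin on its axis; axes as the cap's. The grip is a straight bar on top of the disc along the cap's x axis, parallel to the lugs: 52 mm long, 14 mm wide, 24 mm high (z 25 to 49 above the cap's origin)
- seal_plate (a joint): how far the loose cap's sprung sealing plate is pressed up towards the disc, in m: 0 free, 0.009 fully pressed. It bears on the neck's rim as the cap goes in. The spring pushes with 5 N at 0, rising by 1.2 N per mm
- tank: the fixed aluminium header tank, body 130 (x) x 250 (y) x 85 mm; origin under its centre at bench height, z up, x towards its far side (small overflow spigots on the necks point along +x, the brass drain plug is on the -x side). Two identical necks 130 mm apart along y. With the lugs along the tank's x axis a cap is locked; the necks' notches lie 80 degrees anticlockwise of that, seen from above
- neck_left (a point): centre of the rim of the neck on the tank's +y side, 115 mm above the bench; axes as the tank's. Neck: 56 mm across, 49 mm bore 30 mm deep. At the rim a 5 mm thick inward ledge leaves a 32 mm hole with two facing notches, 15 mm wide at the hole and 23 at the wall: the lugs pass under the ledge when the cap's origin is over 10 mm below the rim (plate fully pressed at 14)
- neck_right (a point): the same for the identical neck on the tank's -y side. From the notches a pushed-in cap turns clockwise (from above) by 80 degrees to a hard stop; there the ledge's underside has pockets 2 mm deep into which the spring lifts the lugs: the locked cap's origin is 8 mm below the rim and its sealing plate is pressed 3 mm. A fitted cap's wing grip tops out 41 mm above the rim
- fitted_cap: a cap just like the loose one, already locked (fixed) in one of the two necks, which one varies; origin and axes as for the loose cap, wing grip along the tank's x axis. The neck without it is the open one
- spanner_10: small combination spanner lying on the bench in front of the tank, 154 x 28 x 9 mm, to be left alone; origin at the centre of its underside
- wax_tin: round flat tin, 65 mm across and 28 mm high, on the bench, to be left alone; origin at the centre of its underside
- pliers_black: pliers with black grips on the bench, 179 x 68 x 15 mm, to be left alone; origin at the centre of their underside
Mind the look-alikes: they are no part of the job. Leave any green, turquoise or yellow look-alike of the cap alone.

How it is judged (in metres and radians):
On the way, in this order (a step that is already met when the one before it is completed fails the run):
1. the cap is lifted clear of the bench (height (world z) of cap above 0.05 m), for 0.1 s.
2. the cap's lugs are pushed down through the notches of the open neck, past the ledge, against the spring (((horizontal distance between fitted_cap and neck_left below 0.01 m and horizontal distance between cap and neck_right below 0.005 m and z of cap in the frame of neck_right below -0.0095 m) or (horizontal distance between fitted_cap and neck_right below 0.01 m and horizontal distance between cap and neck_left below 0.005 m and z of cap in the frame of neck_left below -0.0095 m))), for 0.05 s.
At the end, for the whole second after the job is handed in: the loose cap is locked in the open neck: within 4 mm of its axis, origin 6.5 to 9.5 mm below the rim, wing grip within 0.2 rad of the tank's x axis, upright within 0.08 rad, sealing plate pressed over 1.5 mm, at rest, and the fingers still grip it with over 3 N (((horizontal distance between fitted_cap and neck_left below 0.01 m and horizontal distance between cap and neck_right below 0.004 m and z of cap in the frame of neck_right between -0.0095 and -0.0065 m) or (horizontal distance between fitted_cap and neck_right below 0.01 m and horizontal distance between cap and neck_left below 0.004 m and z of cap in the frame of neck_left between -0.0095 and -0.0065 m)) and angle between the x axis of cap and the x axis of neck_left, either way round below 0.2 rad and angle between cap's own z axis and vertical below 0.08 rad and value of joint seal_plate above 0.0015 m and contact force between the fingers and cap above 3 N and linear speed of cap below 0.02 m/s); the arm keeps its last pose, push and grip.
It fails at once if the spanner, the tin or the pliers are moved by more than 25 mm (distance of any of spanner_10, wax_tin, pliers_black from where it was at the start of the episode above 0.025 m).
It also fails if it takes over 42 s, if anything falls off the work surface, if the arm or the gripper's body presses on something with over 40 N, if the wrist force passes 120 N, or if a joint passes its speed limit or range.

ROBOT

A 6-joint arm with a two-finger parallel gripper is mounted at the origin on a cart in front of the work surface, level with it; the furniture and walls round the work are solid. World frame = base frame: x ahead of the robot, y to its left, z up, the work surface at z = 0. Lengths are in mm, angles in rad, forces in N, time in s.
With the tool pointing down it reaches from about 350 to 775 mm from the base axis. Payload 7.3 kg.
Tool frame: the origin (TCP) lies midway between the tips of the shut fingers; the grasp point (between the pads) lies behind it (bot.pinch_z is the z of the grasp point in the tool frame, in mm); z points along the fingers, y is the line along which they close (so a half turn about z gives the same grasp; the last joint's range is limited). The gripper opens to 92 mm and grips with 3 to 60 N. Pads are 19 mm wide; open, the fingers measure 130 mm over their backs; the gripper's body (75 mm by 190 mm) begins 47 mm behind the grasp point.
Start: joints at [0.971, 0.342, 1.524, -0, 1.275, -0.146], TCP at [230.141, 471.89, 226.741] pointing down, gripper open.
Joint ranges: [-2.53, 2.53], [-0.77, 2.02], [0.04, 2.7], [-1, 4.14], [0.28, 2.66], [-3.11, 3.11]. Speed limits (rad/s): [2.57, 2.57, 3.14, 3.14, 3.14, 3.14].

INTERFACE

Orientations are given as [roll, pitch, yaw] about the fixed x, y, z axes, in that order (R = Rz(yaw) Ry(pitch) Rx(roll)).
In Python, from rig import bot, viewer gives the robot as it stands.
- The arm moves only by the tool move_arm, never from a script. Its argument "steps" is a list of rows, each a list of 7 numbers: the shift along the tool's x, y, z in cm, then the turn, a rotation vector about the tool's x, y, z in rad, then the opening, from 0 (shut) to 1 (fully open). In form: [[dx, dy, dz, wx, wy, wz, hand], ...]. A call has 1 to 10 rows; each row shifts and turns the commanded pose from where the row before left it, along the tool's axes as they then stand; what a row does not reach is not made up. A row lasts 1/10 s, in which the tool goes at most 50 mm and 8.59 degrees, less where a joint would pass 70% of its speed; a pose out of reach is approached as far as the arm can. A call is refused whole if a number of a shift passes 5 or a number of a turn 0.15, either way. A call with a gripper value outside its range is refused whole. The fingers move at their own pace and stop on an object; "grip_force" is the grip in N (left out, the last holds). Time passes only in rows, so rows that do not move let the fingers close. It gives the time, the measured TCP pose, the force, the opening and the grip force at its end, in the units of the state.
- bot.observe(): the state, without advancing time (a new reading comes with each control period).
- viewer.grab_frame(name): name is "scene" or "top" or "wrist"; returns the picture (480x640x3 uint8, red, green, blue); there is no depth.
- viewer.camera_params(name): a dict with "K" (3x3 intrinsics, pixels), "view" (4x4, takes a point from world to camera coordinates); the wrist camera has in their place "T_tool_cam" (4x4, takes a point from camera to tool coordinates, whose origin is the TCP and whose axes are the flange's). Camera axes: x right, y down, z forward; pixel columns grow to the right and rows downward; lengths in mm; the calibration is good to about 2 mm. A picture is of the moment at which its call begins: read the wrist's pose just before it. camera_params takes no time and is no camera call.
- bot.finish_job(): hands the job in; it is judged then, once.
The state is a dict: "t": time; "joint_pos": joint angles; "joint_vel": joint speeds; "joint_torque": joint torques, N m; "eef_pos": TCP position; "ee_rot": TCP orientation; "contact_force": force on the tool from outside, world axes, zero at the start; "wrist_torque": the same for the moment, N m; "opening": finger opening in mm; "gripper_force": force on a finger pad.
Only numpy, scipy, OpenCV 4.12 (cv2) and the standard library are available. Lean on these libraries where they do the work, as an engineer would, in place of code of your own. Each camera call takes 0.05 s, during which the arm holds its last target. There are 200 camera calls.

## Working session

There is one attempt and no reset: what is moved stays moved. The work goes in short steps, Python scripts to look and compute and a tool call to move; the robot and the scene stay as the last step left them, time stands still between calls to the robot, and variables do not carry over. Pictures are saved under pics/ and viewed, at most 10 in all, crops included, and the job is handed in when it is done.

Besides the shell and the picture viewer there is one more tool, called as name(argument=value, ...), one argument or row to a line, values as JSON. move_arm: Moves the arm, as the interface text tells. Its arguments: {"type":"object","properties":{"steps":{"type":"array"},"grip_force":{"type":"number"}},"required":["steps"]}

```bash
mkdir -p pics; ls; python3 - <<'E'
from rig import bot, viewer
import cv2,json
print(bot.observe(), bot.pinch_z)
for n in("scene","top","wrist"):
    p=viewer.camera_params(n); print(n,{k:(v.tolist() if hasattr(v,'tolist') else v) for k,v in p.items()})
    cv2.imwrite(f"pics/{n}0.png",cv2.cvtColor(viewer.grab_frame(n),cv2.COLOR_RGB2BGR))
E
```

```text
pics
{'t': 0.0, 'joint_pos': array([ 9.70999121e-01,  3.42713891e-01,  1.52501163e+00, -2.82940630e-05,
        1.27541073e+00, -1.45987747e-01]), 'joint_vel': array([-2.59192212e-04, -3.03249538e-04, -2.22742056e-04,  5.26049107e-06,
        1.24026753e-03,  6.17709989e-04]), 'joint_torque': array([ 6.20807623e-04, -4.31233978e+01, -2.44224447e+01,  7.19093322e-02,
        5.58792707e-02, -1.26956065e-04]), 'eef_pos': array([229.9041482 , 471.52797054, 226.05143612]), 'ee_rot': array([-3.14006154e+00, -1.97778398e-04,  2.68779130e+00]), 'contact_force': array([-0.10605094,  0.64831106, -0.29107442]), 'wrist_torque': array([0.01591506, 0.02431604, 0.03637425]), 'gripper_force': 0.0, 'opening': 91.6684968536403} -18.8
scene {'K': [[453.3131207973242, 0.0, 321.55031841780186], [0.0, 453.3131207973242, 238.58508747965496], [0.0, 0.0, 1.0]], 'view': [[0.6707294401283616, -0.7414831284898697, -0.01802188419587846, -396.0529901349015], [-0.47414066391711385, -0.40995913161034897, -0.7791817125866899, 286.450192333837], [0.5703618579159488, 0.5311650219791998, -0.6265389616460442, 823.74260
[... 171 characters left out ...]
549198493078, -0.9995038185849449, -0.014653868035622606, -80.72160833673988], [-0.9900969469121578, 0.029630980883067204, -0.13722259539569662, 525.1847511792148], [0.13758871657776217, 0.010682771457853601, -0.990431836859288, 1233.2511658292428], [0.0, 0.0, 0.0, 1.0]]}
wrist {'K': [[330.8015619197597, 0.0, 315.7281579785036], [0.0, 330.8015619197597, 237.56976435799743], [0.0, 0.0, 1.0]], 'T_tool_cam': [[-1.479123087804281e-05, -0.9642637765805893, -0.26494408647063356, 71.03462827963865], [0.9999998870274005, 0.00011161407232682399, -0.00046204705958571406, -0.07195476343457852], [0.0004751067310639723, -0.2649440633734561, 0.9642636659942943, -156.91141487552858], [0.0, 0.0, 0.0, 1.0]]}
```

View pics/top0.png

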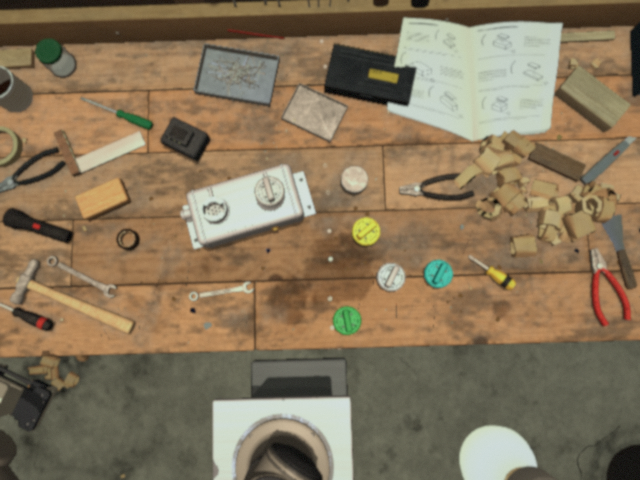

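View pics/scene0.png

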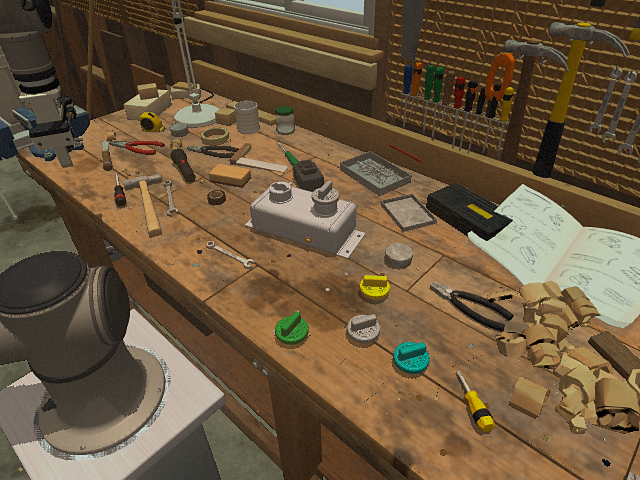

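The top view shows the steel cap at about (391,277), the fitted cap at (270,190) and the open neck at (214,208). The scene view shows the same things: cap (364,328), fitted cap (325,200), open neck (280,188).

```bash
cat > h.py <<'E'
import numpy as np, cv2
from scipy.spatial.transform import Rotation as R
from rig import bot, viewer
def ray(name,uv,obs=None):
    p=viewer.camera_params(name); K=np.array(p["K"])
    if name=="wrist":
        T=np.eye(4);T[:3,:3]=R.from_euler('xyz',obs["ee_rot"]).as_matrix();T[:3,3]=obs["eef_pos"]
        T=T@np.array(p["T_tool_cam"])
    else: T=np.linalg.inv(np.array(p["view"]))
    d=T[:3,:3]@np.linalg.inv(K)@[uv[0],uv[1],1.]
    return T[:3,3],d/np.linalg.norm(d)
def plane(r,z): return r[0]+r[1]*(z-r[0][2])/r[1][2]
def tri(a,b):
    s=np.linalg.lstsq(np.c_[a[1],-b[1]],b[0]-a[0],rcond=None)[0]
    p,q=a[0]+s[0]*a[1],b[0]+s[1]*b[1]; return (p+q)/2,np.linalg.norm(p-q)
E
python3 - <<'E'
from h import *
np.set_printoptions(precision=1,suppress=True)
for n,a,b,z in(("cap",(391,277),(364,326),35),("open",(214,208),(280,187),115),("fit",(270,190),(326,196),145)):
    print(n,plane(ray("top",a),z),plane(ray("scene",b),z),tri(ray("top",a),ray("scene",b)))
for n,a in(("spanner",(222,291)),("tin",(354,180)),("pl",(440,187)),("green",(347,320)),("yel",(367,232)),("turq",(438,274))): print(n,plane(ray("top",a),10))
t=cv2.imread("pics/top0.png");s=cv2.imread("pics/scene0.png")
f=lambda im,x,y,w,h:cv2.resize(im[y:y+h,x:x+w],(400,300),interpolation=cv2.INTER_CUBIC)
m=np.vstack([np.hstack([f(t,351,247,80,60),f(t,182,155,140,105)]),np.hstack([f(s,324,298,80,60),f(s,240,165,140,105)])])
cv2.imwrite("pics/m0.png",m)
E
```

```text
cap [ 422. -261.   35.] [ 416.8 -271.1   35. ] (array([ 424. , -263.8,   22.7]), np.float64(3.587135912701026))
open [581.  132.5 115. ] [579.4 129.5 115. ] (array([581.8, 132.7, 112.5]), np.float64(0.7281994176927838))
fit [611.    4.8 145. ] [590.9 -17.2 145. ] (array([616.7,   6.8, 121.7]), np.float64(0.9502864231496544))
spanner [402.  135.4  10. ]
tin [ 660.3 -185.6   10. ]
pl [ 636.5 -391.8   10. ]
green [ 326.2 -156.9   10. ]
yel [ 532.3 -211.9   10. ]
turq [ 427.3 -374.9   10. ]
```

View pics/m0.png

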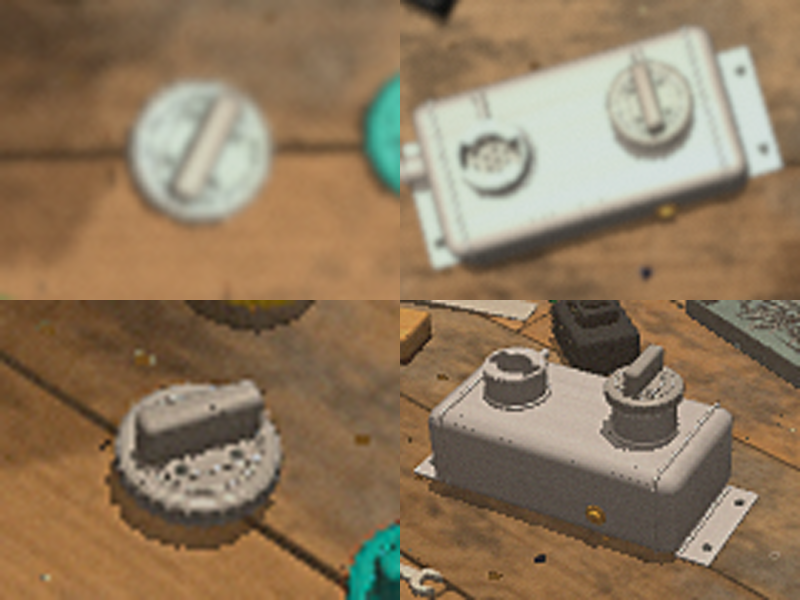

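The crops show the cap's bar running from upper right to lower left (yaw about -0.42). The open neck is on the +y side, near (581,132,115), and the tank yaw is about 0.25. I'll move over the neck on the way to the cap and measure it with the wrist camera.

move_arm(
  steps=[
    [-4.2,-1.09,0,0,0,0,1],
    [-4.2,-1.09,0,0,0,0,1],
    [-4.2,-1.09,0,0,0,0,1],
    [-4.2,-1.09,0,0,0,0,1],
    [-4.2,-1.09,0,0,0,0,1],
    [-4.2,-1.09,0,0,0,0,1],
    [-4.2,-1.09,0,0,0,0,1],
    [-4.2,-1.09,0,0,0,0,1],
    [-4.2,-1.09,0,0,0,0,1],
    [-4.2,-1.09,0,0,0,0,1],
  ],
)

```text
t: 1.15
eef_pos: [560.9, 188.4, 226.4]
ee_rot: [-3.141, -0.001, 2.688]
contact_force: [0.8, 1.2, 0.0]
opening: 92.1
gripper_force: 0.0
```

```bash
cat > shot.py <<'E'
import sys,pickle
from h import *
n=sys.argv[1]; o=bot.observe(); im=viewer.grab_frame("wrist")
cv2.imwrite(f"pics/{n}.png",cv2.cvtColor(im,cv2.COLOR_RGB2BGR)); pickle.dump(o,open(f"pics/{n}.pkl","wb"))
print(o["t"],o["eef_pos"],o["ee_rot"],abs(o["joint_vel"]).max(),o["contact_force"])
E
python3 shot.py a1
```

```text
1.15 [560.86357964 188.38694148 226.43344764] [-3.14139622e+00 -5.48799555e-04  2.68766073e+00] 0.6443061450268462 [8.00528762e-01 1.18950720e+00 9.23742367e-04]
```

move_arm(
  steps=[
    [2.5,-4,0,0,0,0,1],
    [2.5,-4,0,0,0,0,1],
    [2.5,-4,0,0,0,0,1],
    [0,0,0,0,0,0,1],
  ],
)

```text
t: 1.6
eef_pos: [434.0, 113.0, 225.7]
ee_rot: [-3.138, -0.005, 2.686]
contact_force: [0.8, -0.6, -0.4]
opening: 91.7
gripper_force: 0.0
```

```bash
python3 shot.py a2; python3 -c "
import cv2,numpy as np
a=cv2.imread('pics/a1.png');b=cv2.imread('pics/a2.png')
cv2.imwrite('pics/m1.png',np.vstack([cv2.resize(a,(400,300)),cv2.resize(b,(400,300))]))"
```

```text
1.6 [433.98590724 113.03401751 225.66615801] [-3.1379199  -0.00507296  2.68645522] 0.15487081685032042 [ 0.78618749 -0.64013112 -0.39278822]
```

View pics/m1.png

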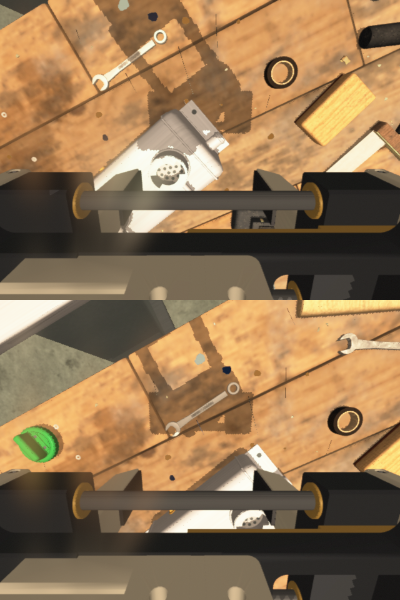

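The wrist view is blocked by the gripper below row 320; the neck shows at about (270,270) in a1. The camera looks towards tool +x, so I'll place the tool beyond the tank.

move_arm(
  steps=[
    [-4.3,0.5,0,0,0,0,1],
    [-4.3,0.5,0,0,0,0,1],
    [-4.3,0.5,0,0,0,0,1],
    [-4.3,0.5,0,0,0,0,1],
    [-4.3,0.5,0,0,0,0,1],
    [-4.3,0.5,0,0,0,0,1],
    [0,0,0,0,0,0,1],
    [0,0,0,0,0,0,1],
  ],
)

```text
t: 2.45
eef_pos: [685.5, 28.8, 224.7]
ee_rot: [-3.141, -0.002, 2.687]
contact_force: [-0.5, -0.9, -0.5]
opening: 91.8
gripper_force: 0.0
```

```bash
python3 shot.py b1
```

```text
2.45 [685.49706764  28.83352117 224.65633722] [-3.14108263e+00 -2.14605992e-03  2.68746790e+00] 0.05595290380020729 [-0.46758917 -0.85560582 -0.46074397]
```

move_arm(
  steps=[
    [0,-4,0,0,0,0,1],
    [0,-4,0,0,0,0,1],
    [0,0,0,0,0,0,1],
    [0,0,0,0,0,0,1],
  ],
)

```text
t: 2.9
eef_pos: [649.2, -43.0, 228.2]
ee_rot: [3.141, 0.001, 2.687]
contact_force: [1.5, 0.2, 0.4]
opening: 91.5
gripper_force: 0.0
```

```bash
python3 shot.py b2; python3 -c "
import cv2,numpy as np
a=cv2.imread('pics/b1.png');b=cv2.imread('pics/b2.png')
cv2.imwrite('pics/m2.png',np.vstack([a[:300],b[:300]]))"
```

```text
2.9 [649.20007442 -42.95419776 228.17341137] [3.14052639e+00 1.48702272e-03 2.68696165e+00] 0.029569042338745043 [1.47572878 0.24481174 0.42258458]
```

View pics/m2.png

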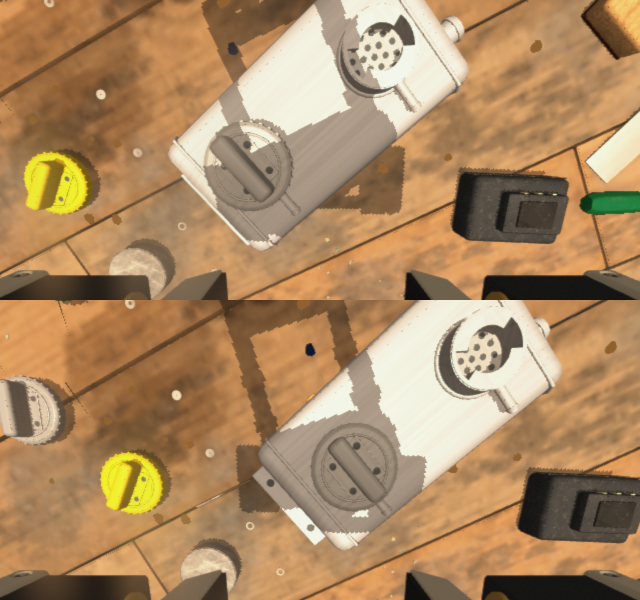

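b1 and b2 show both necks: the open one at about (380,50) and (490,50), and the fitted cap's bar at about (245,168) and (357,172). I'll zoom in for accurate centres.

```bash
python3 -c "
import cv2,numpy as np
a=cv2.imread('pics/b1.png');b=cv2.imread('pics/b2.png')
def f(im,x,y):
    c=cv2.resize(im[y:y+90,x:x+120],(400,300),interpolation=cv2.INTER_CUBIC)
    for k in range(0,120,10):
        for j in range(0,90,10): cv2.circle(c,(int((k+.5)*400/120),int((j+.5)*400/120)),1,(0,0,255),-1)
    return c
cv2.imwrite('pics/m3.png',np.vstack([np.hstack([f(a,320,5),f(b,430,5)]),np.hstack([f(a,190,120),f(b,300,120)])]))"
```

```text
(no output)
```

View pics/m3.png

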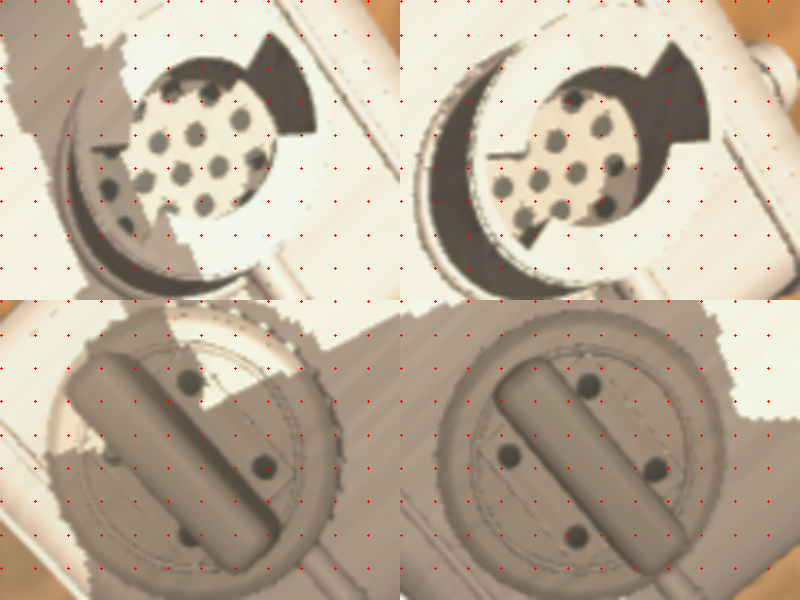

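```bash
cat > n.py <<'E'
from h import *
import pickle
np.set_printoptions(precision=1,suppress=True)
o1,o2=[pickle.load(open(f"pics/{k}.pkl","rb")) for k in("b1","b2")]
c=lambda x0,y0,p:(x0+p[0]/3.3333-.5,y0+p[1]/3.3333-.5)
A=lambda x0,y0,p:ray("wrist",c(x0,y0,p),o1); B=lambda x0,y0,p:ray("wrist",c(x0,y0,p),o2)
for nm,a,b,z in(("neck",A(320,5,(203,139)),B(430,5,(200,147)),115),("fit",A(190,120,(172,162)),B(300,120,(191,166)),156)):
    print(nm,plane(a,z),plane(b,z),tri(a,b))
ang=lambda v:np.arctan2(v[1],v[0])%np.pi
print("notch",ang(plane(A(320,5,(296,80)),115)-plane(A(320,5,(112,200)),115)),ang(plane(B(430,5,(300,88)),115)-plane(B(430,5,(100,205)),115)))
print("bar",ang(plane(A(190,120,(257,253)),156)-plane(A(190,120,(97,68)),156)),ang(plane(B(300,120,(264,255)),156)-plane(B(300,120,(118,78)),156)))
E
python3 n.py
```

```text
neck [579.  132.5 115. ] [579.2 132.7 115. ] (array([579.1, 132.2, 115.9]), np.float64(0.08295785681716004))
fit [611.9   8.9 156. ] [611.    6.7 156. ] (array([611.7,   7.3, 148.9]), np.float64(0.19422417707548048))
notch 1.6585790659657302 1.6308901671340308
bar 0.23542922604022876 0.2632844774336444
```

The neck is at (579.1,132.5,115), 129 mm from the fitted cap. Tank yaw is about 0.254, and the measured notch direction of 1.645 fits the 80° offset. Now the cap.

move_arm(
  steps=[
    [0.3,-4.2,0.8,0,0,0,1],
    [0.3,-4.2,0.8,0,0,0,1],
    [0.3,-4.2,0.8,0,0,0,1],
    [0.3,-4.2,0.8,0,0,0,1],
    [0.3,-4.2,0.8,0,0,0,1],
    [0.3,-4.2,0.8,0,0,0,1],
    [0.3,-4.2,0.8,0,0,0,1],
    [0,0,0,0,0,0,1],
    [0,0,0,0,0,0,1],
  ],
)

```text
t: 3.85
eef_pos: [502.4, -297.8, 170.8]
ee_rot: [3.141, 0.0, 2.687]
contact_force: [1.2, -0.8, 0.1]
opening: 91.5
gripper_force: 0.0
```

```bash
python3 shot.py c1
```

```text
3.85 [ 502.42286733 -297.75037007  170.80376501] [3.14086191e+00 1.73834830e-04 2.68721045e+00] 0.03440311826566741 [ 1.22266558 -0.82897299  0.07090754]
```

move_arm(
  steps=[
    [0,3,0,0,0,0,1],
    [0,3,0,0,0,0,1],
    [0,0,0,0,0,0,1],
    [0,0,0,0,0,0,1],
  ],
)

```text
t: 4.3
eef_pos: [529.5, -242.3, 171.2]
ee_rot: [-3.142, 0.001, 2.692]
contact_force: [0.0, -0.8, 0.1]
opening: 91.9
gripper_force: 0.0
```

```bash
python3 shot.py c2; python3 - <<'E'
from h import *
import pickle
out=[]
for k in("c1","c2"):
    o=pickle.load(open(f"pics/{k}.pkl","rb")); im=cv2.imread(f"pics/{k}.png")
    p=viewer.camera_params("wrist");T=np.eye(4);T[:3,:3]=R.from_euler('xyz',o["ee_rot"]).as_matrix();T[:3,3]=o["eef_pos"]
    q=np.linalg.inv(T@np.array(p["T_tool_cam"]))@[423,-263,40,1]; u=np.array(p["K"])@q[:3]; u=u[:2]/u[2]
    x,y=max(0,int(u[0]-80)),max(0,int(u[1]-60)); print(k,x,y)
    c=cv2.resize(im[y:y+120,x:x+160],(640,480),interpolation=cv2.INTER_CUBIC)[:,:,:]
    for a in range(0,160,10):
        for b in range(0,120,10): cv2.circle(c,(int((a+.5)*4),int((b+.5)*4)),1,(0,0,255),-1)
    out.append(cv2.resize(c,(400,300),interpolation=cv2.INTER_AREA))
cv2.imwrite("pics/m4.png",np.hstack(out))
E
```

```text
4.3 [ 529.51616969 -242.30088809  171.15412837] [-3.14157208e+00  8.67699572e-04  2.69190821e+00] 0.036837190323387434 [ 0.00289387 -0.8017562   0.09567984]
c1 231 67
c2 157 66
```

View pics/m4.png

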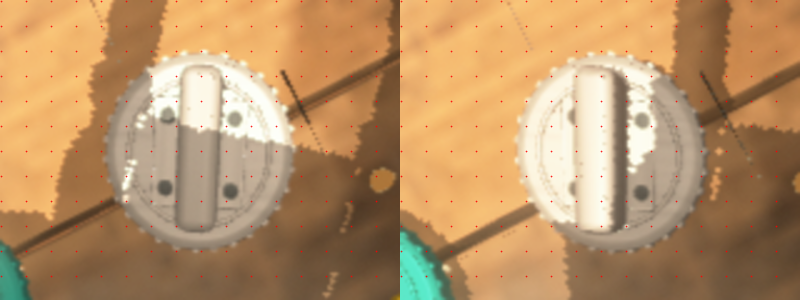

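```bash
python3 - <<'E'
from h import *
import pickle
np.set_printoptions(precision=1,suppress=True)
o1,o2=[pickle.load(open(f"pics/{k}.pkl","rb")) for k in("c1","c2")]
c=lambda x0,y0,p:(x0+p[0]/2.5-.5,y0+p[1]/2.5-.5)
A=lambda *p:ray("wrist",c(231,67,p),o1); B=lambda *p:ray("wrist",c(157,66,p),o2)
print(plane(A(198.5,148.5),49),plane(B(195,149),49),tri(A(198.5,148.5),B(195,149)))
print("disc",plane(A(200,151),25),plane(B(212,151),25),tri(A(200,151),B(212,151)))
ang=lambda v:np.arctan2(v[1],v[0])%np.pi
print(ang(plane(A(202,75),49)-plane(A(196,223),49)),ang(plane(B(195.5,75),49)-plane(B(195,223),49)))
print(bot.observe()["eef_pos"],bot.observe()["ee_rot"])
E
```

```text
[ 422.1 -263.8   49. ] [ 422.3 -262.9   49. ] (array([ 421.8, -263.7,   44.9]), np.float64(0.22899154215576015))
disc [ 421.7 -263.5   25. ] [ 421.7 -262.4   25. ] (array([ 421.2, -263.3,   19.8]), np.float64(0.4343854824567544))
2.6400098320885967 2.623250019137624
[ 529.1 -243.1  171.1] [-3.1  0.   2.7]
```

The cap is at (422.1,-263.3), bar yaw 2.632. The measured bar top of about 45–49 mm agrees with the text. Next I align the tool and descend part way.

move_arm(
  steps=[
    [0,0,0,0,0,0.056,0.6],
    [2.8,-2.35,3,0,0,0,0.6],
    [2.8,-2.35,3,0,0,0,0.6],
    [2.75,-2.35,3,0,0,0,0.6],
    [0,0,0,0,0,0,0.6],
    [0,0,0,0,0,0,0.6],
    [0,0,0,0,0,0,0.6],
  ],
)

```text
t: 5.05
eef_pos: [422.6, -266.2, 81.8]
ee_rot: [-3.141, 0.003, 2.632]
contact_force: [1.1, -0.3, -0.3]
opening: 55.0
gripper_force: 0.0
```

```bash
python3 - <<'E'
from h import *
P=[];Y=[]
for i in range(3):
    o=bot.observe();P.append(o["eef_pos"]);Y.append(o["ee_rot"]);viewer.grab_frame("wrist")
p=np.mean(P,0);print(np.round(P,1),np.round(Y,4))
Rm=R.from_euler('xyz',Y[-1]).as_matrix();print("tool delta",Rm.T@(np.array([422.1,-263.3,29])-p))
E
```

```text
[[ 422.6 -266.2   81.8]
 [ 422.7 -266.    81.8]
 [ 422.7 -265.7   81.8]] [[-3.1411e+00  3.3000e-03  2.6317e+00]
 [-3.1411e+00  3.3000e-03  2.6323e+00]
 [-3.1411e+00  3.0000e-03  2.6326e+00]]
tool delta [ 1.95922859  2.07106161 52.80748351]
```

move_arm(
  steps=[
    [0.18,0.18,2.5,0,0,0,0.6],
    [0,0,2.2,0,0,0,0.6],
    [0,0,0.6,0,0,0,0.6],
    [0,0,0,0,0,0,0.2],
    [0,0,0,0,0,0,0],
    [0,0,0,0,0,0,0],
    [0,0,0,0,0,0,0],
    [0,0,0,0,0,0,0],
    [0,0,0,0,0,0,0],
  ],
  grip_force=50,
)

```text
t: 6.1
eef_pos: [420.6, -262.8, 28.1]
ee_rot: [3.142, 0.001, 2.632]
contact_force: [-0.1, 1.3, 2.5]
opening: 13.6
gripper_force: 50.0
```

move_arm(
  steps=[
    [0,0,-4,0,0,0,0],
    [0,0,-4,0,0,0,0],
    [0,0,-4,0,0,0,0],
    [0,0,-4,0,0,0,0],
    [0.62,4.2,0,0,0,0,0],
    [0.62,4.2,0,0,0,0,0],
    [0.62,4.2,0,0,0,0,0],
    [0.62,4.2,0,0,0,0,0],
    [0.62,4.2,0,0,0,0,0],
    [0.62,4.2,0,0,0,0,0],
  ],
)

```text
t: 7.1
eef_pos: [510.9, -22.8, 187.5]
ee_rot: [-3.141, -0.001, 2.632]
contact_force: [1.0, -0.6, -3.0]
opening: 13.6
gripper_force: 50.0
```

move_arm(
  steps=[
    [0.62,4.2,0,0,0,0,0],
    [0.62,4.2,0,0,0,0,0],
    [0.62,4.2,0,0,0,0,0],
    [0,4.2,0,0,0,0.14,0],
    [0,0,0,0,0,0.14,0],
    [0,0,0,0,0,0.14,0],
    [0,0,0,0,0,0.14,0],
    [0,0,0,0,0,0.14,0],
    [0,0,0,0,0,0.14,0],
    [0,0,0,0,0,0.14,0],
  ],
)

```text
t: 8.1
eef_pos: [576.2, 131.1, 187.2]
ee_rot: [-3.14, -0.0, 1.646]
contact_force: [0.3, 0.2, -2.2]
opening: 13.8
gripper_force: 50.0
```

move_arm(
  steps=[
    [0,0,0,0,0,0,0],
    [0,0,0,0,0,0,0],
    [0,0,0,0,0,0,0],
  ],
)

```text
t: 8.4
eef_pos: [576.5, 131.2, 187.6]
ee_rot: [-3.141, -0.0, 1.655]
contact_force: [0.2, -0.1, -2.7]
opening: 14.0
gripper_force: 50.0
```

```bash
cat > d.py <<'E'
from h import *
P=[];Y=[]
for i in range(4):
    o=bot.observe();P.append(o["eef_pos"]);Y.append(o["ee_rot"]);im=viewer.grab_frame("wrist")
p=np.mean(P,0);print(o["t"],np.round(P,1),np.round(Y,4),o["contact_force"])
Rm=R.from_euler('xyz',Y[-1]).as_matrix();print("tool delta",Rm.T@(np.array([579.1,132.5,115+28])-p))
E
python3 d.py; python3 - <<'E'
from h import *
f=lambda n:cv2.cvtColor(viewer.grab_frame(n),cv2.COLOR_RGB2BGR)
t,s,w=f("top"),f("scene"),f("wrist")
cv2.imwrite("pics/s1.png",s);cv2.imwrite("pics/t1.png",t);cv2.imwrite("pics/w1.png",w)
g=lambda im,x,y,w,h:cv2.resize(im[y:y+h,x:x+w],(400,300),interpolation=cv2.INTER_CUBIC)
cv2.imwrite("pics/m5.png",np.vstack([np.hstack([g(t,160,130,160,120),g(s,220,100,160,120)]),np.hstack([g(w,0,0,640,480),g(w,220,200,200,150)])]))
E
```

```text
8.55 [[576.5 131.2 187.6]
 [576.5 131.2 187.6]
 [576.5 131.2 187.6]
 [576.6 131.2 187.7]] [[-3.1412e+00 -1.0000e-04  1.6546e+00]
 [-3.1413e+00 -1.0000e-04  1.6539e+00]
 [-3.1414e+00 -1.0000e-04  1.6535e+00]
 [-3.1415e+00 -1.0000e-04  1.6530e+00]] [-0.31360132  0.11923136 -1.64292842]
tool delta [ 1.12320943  2.68414315 44.62245393]
```

View pics/m5.png

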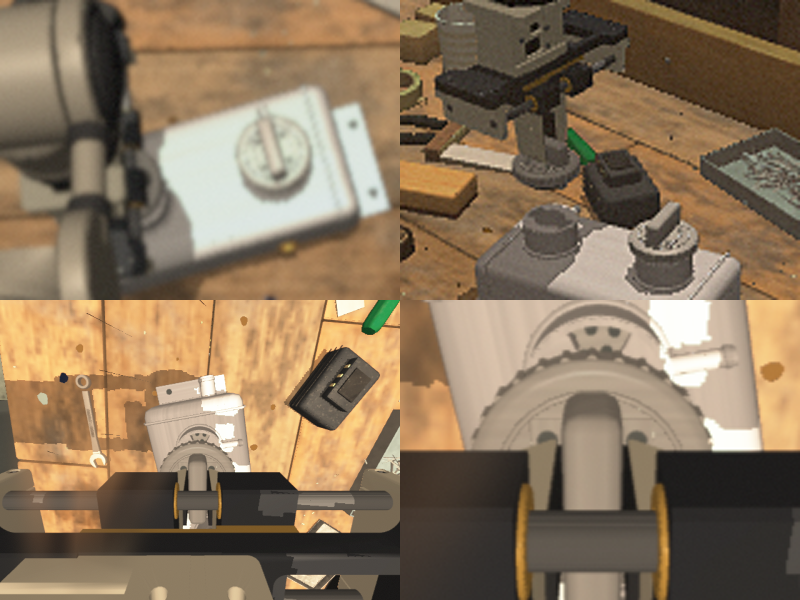

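The cap sits upright and centred between the fingers, within 1 mm along the tool x axis judging by the disc edge. Now I correct the lateral offset and descend to just above the rim.

move_arm(
  steps=[
    [0.17,0.27,1.5,0,0,0,0],
    [0,0,1.5,0,0,0,0],
    [0,0,1,0,0,0,0],
    [0,0,0,0,0,0,0],
    [0,0,0,0,0,0,0],
    [0,0,0,0,0,0,0],
  ],
)

```text
t: 9.35
eef_pos: [579.7, 133.1, 148.6]
ee_rot: [3.14, -0.0, 1.652]
contact_force: [-0.4, 0.6, -2.3]
opening: 13.7
gripper_force: 50.0
```

```bash
python3 d.py
```

```text
9.5 [[579.7 133.1 148.6]
 [579.7 133.1 148.6]
 [579.6 133.1 148.5]
 [579.5 133.1 148.4]] [[ 3.1400e+00 -1.0000e-04  1.6518e+00]
 [ 3.1400e+00 -1.0000e-04  1.6518e+00]
 [ 3.1401e+00 -1.0000e-04  1.6518e+00]
 [ 3.1403e+00 -1.0000e-04  1.6518e+00]] [ 1.05829757 -0.29628209 -2.97274655]
tool delta [-0.57067032 -0.56034038  5.53414725]
```

move_arm(
  steps=[
    [0,0,0.5,0,0,0,0],
    [0,0,0.4,0,0,0,0],
    [0,0,0,0,0,0,0],
    [0,0,0,0,0,0,0],
  ],
)

```text
t: 9.95
eef_pos: [579.0, 133.4, 138.3]
ee_rot: [-3.141, -0.001, 1.652]
contact_force: [0.8, 1.5, -3.2]
opening: 13.7
gripper_force: 50.0
```

move_arm(
  steps=[
    [0,0,0.3,0,0,0,0],
    [0,0,0.3,0,0,0,0],
    [0,0,0,0,0,0,0],
  ],
)

```text
t: 10.25
eef_pos: [579.1, 133.4, 133.7]
ee_rot: [3.141, -0.0, 1.652]
contact_force: [-3.3, 2.6, 6.8]
opening: 13.6
gripper_force: 50.0
```

move_arm(
  steps=[
    [0,0,0.2,0,0,0,0],
    [0,0,0.2,0,0,0,0],
    [0,0,0,0,0,0,0],
    [0,0,0,0,0,0,0],
  ],
)

```text
t: 10.65
eef_pos: [579.2, 133.4, 130.5]
ee_rot: [3.14, -0.0, 1.652]
contact_force: [-3.5, 2.5, 10.8]
opening: 13.8
gripper_force: 50.0
```

move_arm(
  steps=[
    [0,0,0,0,0,0.1,0],
    [0,0,0,0,0,0.1,0],
    [0,0,0,0,0,0.1,0],
    [0,0,0,0,0,0.1,0],
    [0,0,0,0,0,0,0],
  ],
)

```text
t: 11.15
eef_pos: [581.1, 133.3, 131.4]
ee_rot: [3.136, -0.002, 1.249]
contact_force: [0.5, 1.6, 11.7]
opening: 13.6
gripper_force: 50.0
```

move_arm(
  steps=[
    [0,0,0,0,0,0.1,0],
    [0,0,0,0,0,0.1,0],
    [0,0,0,0,0,0.1,0],
    [0,0,0,0,0,0.1,0],
    [0,0,0,0,0,0.1,0],
    [0,0,0,0,0,0.1,0],
    [0,0,0,0,0,0.1,0],
    [0,0,0,0,0,0.1,0],
    [0,0,0,0,0,0,0],
  ],
)

```text
t: 12.05
eef_pos: [581.2, 132.6, 131.4]
ee_rot: [3.139, -0.005, 0.449]
contact_force: [0.5, -0.5, 11.5]
opening: 13.9
gripper_force: 50.0
```

```bash
python3 d.py; python3 -c "
from rig import bot;o=bot.observe();print(o['wrist_torque'])"
```

```text
12.2 [[581.2 132.6 131.4]
 [581.2 132.6 131.4]
 [581.2 132.6 131.4]
 [581.2 132.6 131.4]] [[ 3.1386 -0.0053  0.449 ]
 [ 3.1386 -0.0053  0.451 ]
 [ 3.1386 -0.0053  0.4514]
 [ 3.1387 -0.0053  0.4514]] [ 0.01364104 -1.48134229 10.35119719]
tool delta [ -1.84823341  -0.77467374 -11.64060857]
[-0.1908444   0.17762078 -0.0888499 ]
```

move_arm(
  steps=[
    [0,0,0,0,0,0.1,0],
    [0,0,0,0,0,0.07,0],
    [0,0,0,0,0,0.04,0],
    [0,0,0,0,0,0,0],
    [0,0,0,0,0,0,0],
  ],
)

```text
t: 12.75
eef_pos: [581.1, 132.6, 131.4]
ee_rot: [3.14, -0.006, 0.242]
contact_force: [0.1, -0.5, 11.5]
opening: 13.6
gripper_force: 50.0
```

```bash
python3 d.py; python3 -c "
from rig import bot;o=bot.observe();print(o['wrist_torque'])"
```

```text
12.9 [[581.1 132.6 131.4]
 [581.1 132.6 131.4]
 [581.1 132.6 131.3]
 [581.1 132.6 131.4]] [[ 3.1397 -0.0057  0.2419]
 [ 3.1397 -0.0057  0.2419]
 [ 3.1397 -0.0057  0.2419]
 [ 3.1397 -0.0057  0.2419]] [-0.7178684  -2.42281465 10.68498369]
tool delta [ -1.92135862  -0.36219814 -11.65865004]
[-0.19467091  0.1860111   0.0552039 ]
```

move_arm(
  steps=[
    [0,0,0,0,0,0.03,0],
    [0,0,0,0,0,0.03,0],
    [0,0,0,0,0,0,0],
    [0,0,0,0,0,0,0],
  ],
)

```text
t: 13.35
eef_pos: [581.2, 132.9, 131.4]
ee_rot: [3.14, -0.006, 0.182]
contact_force: [1.2, 0.2, 10.2]
opening: 14.0
gripper_force: 50.0
```

```bash
python3 -c "
from rig import bot;o=bot.observe();print(o['wrist_torque'],o['contact_force'],o['ee_rot'])"
```

```text
[0.02679274 0.18213835 0.19722012] [ 1.21009107  0.24647496 10.17500881] [ 3.14047092 -0.00616032  0.18217841]
```

move_arm(
  steps=[
    [0,0,-0.15,0,0,0,0],
    [0,0,-0.15,0,0,0,0],
    [0,0,0,0,0,0,0],
    [0,0,0,0,0,0,0],
  ],
)

```text
t: 13.75
eef_pos: [581.2, 132.9, 133.9]
ee_rot: [3.141, -0.006, 0.182]
contact_force: [1.6, -0.3, 8.2]
opening: 13.9
gripper_force: 50.0
```

```bash
python3 -c "
from rig import bot;o=bot.observe();print(o['wrist_torque'],o['contact_force'],o['ee_rot'])"
```

```text
[ 0.13670341 -0.03449328  0.24076519] [ 1.5884166  -0.27379241  8.22690865] [ 3.14056297 -0.00583059  0.18210195]
```

move_arm(
  steps=[
    [0,0,-0.1,0,0,0,0],
    [0,0,-0.1,0,0,0,0],
    [0,0,0,0,0,0,0],
    [0,0,0,0,0,0,0],
  ],
)

```text
t: 14.15
eef_pos: [581.0, 133.0, 135.0]
ee_rot: [3.141, -0.005, 0.182]
contact_force: [5.9, 0.4, 4.9]
opening: 13.7
gripper_force: 50.0
```

```bash
python3 -c "
from rig import bot;o=bot.observe();print(o['wrist_torque'],o['contact_force'],o['ee_rot'])"
```

```text
[ 0.13465327 -0.60302551  0.08917589] [5.89853273 0.42015174 4.85816939] [ 3.14092137 -0.00488953  0.18180683]
```

move_arm(
  steps=[
    [0,0,-0.1,0,0,0,0],
    [0,0,0,0,0,0,0],
    [0,0,0,0,0,0,0],
  ],
)

```text
t: 14.45
eef_pos: [581.0, 133.0, 135.1]
ee_rot: [3.141, -0.004, 0.182]
contact_force: [8.0, 0.1, 0.3]
opening: 13.4
gripper_force: 50.0
```

```bash
python3 -c "
from rig import bot;o=bot.observe();print(o['wrist_torque'],o['contact_force'],o['ee_rot'])
from h import *
f=lambda n:cv2.cvtColor(viewer.grab_frame(n),cv2.COLOR_RGB2BGR)
s,w=f('scene'),f('wrist')
g=lambda im,x,y,w,h:cv2.resize(im[y:y+h,x:x+w],(400,300),interpolation=cv2.INTER_CUBIC)
cv2.imwrite('pics/m6.png',np.hstack([g(s,240,130,120,90),g(w,220,200,200,150)]))"
```

```text
[ 0.21926079 -0.93050247  0.11244243] [7.97842532 0.14319871 0.31378052] [ 3.14108666 -0.00425006  0.18166036]
```

View pics/m6.png

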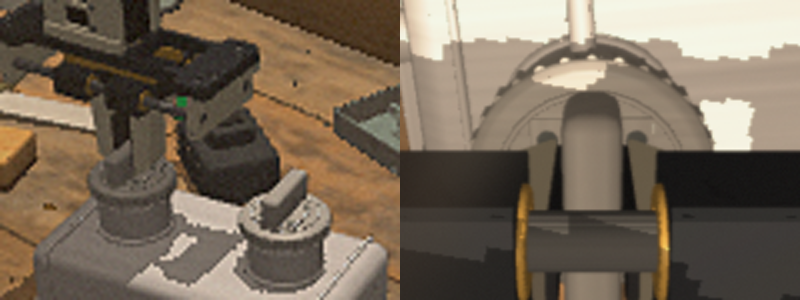

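The lift stopped at TCP z 135.1, so the cap's origin is about 8 mm below the rim. A further 1 mm up command only removed vertical force. That puts the lugs in the pockets, since the plain ledge would have stopped it 2 mm lower. The picture shows it seated like the fitted cap, with the bar along the spigot line, and the grip holds at 50 N.

```bash
python3 -c "
from rig import bot
print(bot.finish_job())"
```

```text
the job is handed in; nothing more can be done
None
```

The loose cap is in the open (left) neck, turned clockwise to its stop and lifted into its lock as far as I could measure. The arm is still holding it at 50 N, the spanner, tin and pliers were not touched, and the job is handed in with no verdict shown.

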